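# Set a spring tape on the datum bar under a known pull and lock it

## Robot

A 6-joint arm with a two-finger parallel gripper is mounted at the origin on a cart in front of the work surface, level with it; the furniture and walls round the work are solid. World frame = base frame: x ahead of the robot, y to its left, z up, the work surface at z = 0. Lengths are in mm, angles in rad, forces in N, time in s.
With the tool pointing down it reaches from about 350 to 775 mm from the base axis. Payload 7.3 kg.
Tool frame: the origin (TCP) lies midway between the tips of the shut fingers; the grasp point (between the pads) lies 19 mm behind it; z points along the fingers, y is the line along which they close (so a half turn about z gives the same grasp; the last joint's range is limited). The gripper opens to 92 mm and grips with 3 to 60 N. Pads are 19 mm wide; open, the fingers measure 130 mm over their backs; the gripper's body (75 mm by 190 mm) begins 47 mm behind the grasp point.
Start: joints at [-1.286, 0.342, 1.524, -0, 1.275, -0.146], TCP at [219.263, -477.042, 226.741] pointing down, gripper open.
Joint ranges: [-2.53, 2.53], [-0.77, 2.02], [0.04, 2.7], [-1, 4.14], [0.28, 2.66], [-3.11, 3.11]. Speed limits (rad/s): [2.57, 2.57, 3.14, 3.14, 3.14, 3.14].

## Interface

Orientations are given as [roll, pitch, yaw] about the fixed x, y, z axes, in that order (R = Rz(yaw) Ry(pitch) Rx(roll)).
In Python, from plant import get_obs, capture, camera_model, close_job, search_frame, regions_of, pinpoint gives the robot as it stands. The module is installed in compiled form; this text tells all that it offers.
- The arm moves only by the shell command python3 -m pendant 'ROWS'. ROWS is JSON, one flat list of numbers, 7 for each row, row after row: the shift along the tool's x, y, z in units of 30 mm (1.0 is 30 mm), then the turn, a rotation vector about the tool's x, y, z in units of 4 degrees (1.0 is 4 degrees), then the closure, from -1 (fully open) to 1 (shut), so that 0 is half open. In form: [dx, dy, dz, wx, wy, wz, gripper, dx, dy, dz, wx, wy, wz, gripper, ...]. A call has 1 to 12 rows; each row shifts and turns the commanded pose from where the row before left it, along the tool's axes as they then stand; what a row does not reach is not made up. A row lasts 1/10 s, in which the tool goes at most 50 mm and 8.59 degrees, less where a joint would pass 70% of its speed; a pose out of reach is approached as far as the arm can. A call with a number of a shift or a turn outside -1 to 1 is refused whole. A call with a gripper value outside its range is refused whole. The fingers move at their own pace and stop on an object; the grip force is fixed at half the most. Time passes only in rows, so rows that do not move let the fingers close. It gives the time, the measured TCP pose, the force, the opening and the grip force at its end, in the units of the state.
- get_obs(): the state, without advancing time (a new reading comes with each control period).
- capture(name): name is "scene" or "side" or "wrist"; returns the picture (480x640x3 uint8, red, green, blue); there is no depth.
- camera_model(name): a dict with "fov_y" (degrees; the focal length in pixels is half the picture's height over the tangent of half this angle, whatever the lens; pixels are square), "cx", "cy" (the principal point, pixels), "pose" (4x4, takes a point from camera to world coordinates). Camera axes: x right, y up, looking along -z (the intrinsics and any distortion apply to the point x, -y, -z); pixel columns grow to the right and rows downward; lengths in mm; the calibration is good to about 2 mm. A picture is of the moment at which its call begins: read the wrist's pose just before it. camera_model takes no time and is no camera call; for the wrist camera it gives the pose at the moment of the call.
- close_job(): hands the job in; it is judged then, once.
Trained networks look in the newest picture that a camera, given by its name, has taken for a name from the list of things; names that differ only in an ending like _2 or _b are one class to them, and where a whole thing is asked for, a point or a joint stands for the part that bears it (a point fixed in the world has none). Each returns a list of dicts, best first, with "score" (0 to 1); they miss things now and then, are a little off and sometimes report something else, mostly with a low value. They report only what shows in the picture. A call takes as long as a camera call. They do not tell look-alikes from the thing itself.
- search_frame(camera, thing): "location" ([column, row] in pixels, amid what is visible of it).
- regions_of(camera, thing): "pixels" (480x640 bool, what is visible of it) and "location" ([column, row] in pixels, amid what is visible of it).
- pinpoint(camera, thing): "location" ([column, row] in pixels: a listed point, or the origin of a listed thing).
The state is a dict: "time": time; "joint_positions": joint angles; "dq": joint speeds; "tau": joint torques, N m; "tool_pos": TCP position; "tcp_rot": TCP orientation; "contact_force": force on the tool from outside, world axes, zero at the start; "moment": the same for the moment, N m; "grip_width": finger opening in mm; "finger_force": force on a finger pad.
Only numpy, scipy, OpenCV 4.12 (cv2) and the standard library are available. Lean on these libraries where they do the work, as an engineer would, in place of code of your own. Each camera call takes 0.05 s, during which the arm holds its last target. There are 200 camera calls.

## Task

Pick up the orange tape measure, hook the lip at the end of its blade over the far edge of the aluminium datum bar, and draw the case straight back, square to the bar, until the blade is under a steady pull of 12 N; feel for this pull, because the spring is wound differently every time, and never let it go above 16 N as you draw. Keeping that pull, press the case down flat on the bench so that the red brake foot underneath goes fully in and locks the blade, then let go and leave the tape standing there, hooked and locked. Do not press the foot in before the pull is right, and leave the neighbouring sample box, petri dish and filter case where they are.

Things in the scene. Friction and masses are not known exactly. Their poses are not given: they have to be found in the camera images.
- tape_centre (a point): Centre of the case of the orange tape measure (loose, about 0.37 kg): 96 mm long (x), 36 mm wide (y), 52 mm high (z), this point 26 mm above the case's underside. x points to the front, where the yellow blade comes out. Grip it across its width from above. At the start it stands on a red brake foot that sticks 5 mm out of the underside.
- tape_hook (a point): Lowest point of the inner face (looking back to the case) of the 3 mm thick, 20 mm wide steel lip at the blade's end; 15.5 mm above the level of the case's underside. The lip hangs 20.5 mm below the blade. Drawn in, this face is 35 mm in front of the case's front face.
- blade: The yellow blade with its lip, 20 mm wide, its underside 36 mm above the case's underside; axes as the case's. It draws out along x by up to 75 mm; the spring adds 0.16 to 0.18 N a mm to a starting pull that differs each time, 1.7 to 10 N, and drawing it quickly adds 0.4 N for each 10 mm/s. Drawn in, its origin is the middle of the case's underside; it moves with the blade.
- bar: Aluminium datum bar, fixed to the bench: 14 mm thick (x), 110 mm long (y), 34 mm high, its ends on low feet with a screw each, 164 mm over all. Origin on the bench under its middle; x is square to the bar and points to the far side, away from the robot. The far face, on which the lip is hooked, is at x = +7 mm.
- bar_edge (a point): Middle of the upper far edge of the bar, 34 mm above the bench, 7 mm beyond the bar's middle.
- foot (a joint): Brake foot of the tape measure: 0 m standing out (blade runs free), 0.005 m fully in (case flat on the bench, blade locked). Pushing it in takes about 7 N at first and 13 N at the end; it stays where it is left. The brake bites from about 0.003 m on and holds firmly when fully in. The bench must take the push.
- gel_box: Small sample box with a clear lid, 54x52x16 mm, loose, on the far side of the bar's left end; origin under its middle. Leave it.
- petri: Clear petri dish, 60 mm across, 16 mm high, loose, on the far side of the bar's right end; origin under its middle. Leave it.
- filter_case: Grey square filter case, 58x58x15 mm, loose, nearer the robot than the bar and to its left; origin under its middle. Leave it.
Mind the look-alikes: they are no part of the job. Of the things that look like the part that bears tape_centre, the largest one is meant.

How it is judged:
By the outcome, as a careful person would: the job done as asked, in the order asked, and still so for the second after the job is handed in, with the robot touching nothing.
It also fails if it takes over 48 s, if anything falls off the work surface, if the arm or the gripper's body presses on something with over 40 N, if the wrist force passes 120 N, or if a joint passes its speed limit or range.

## Working session

There is one attempt and no reset: what is moved stays moved. The work goes in short steps, Python scripts to look and compute and a shell command to move; the robot and the scene stay as the last step left them, time stands still between calls to the robot, and variables do not carry over. Pictures are saved under pics/ and viewed, at most 10 in all, crops included, and the job is handed in when it is done.

```bash
mkdir -p pics
cat > h.py <<'E'
import numpy as np, cv2
from plant import *
def ray(m,px):
    f=240/np.tan(np.radians(m["fov_y"])/2); P=np.array(m["pose"])
    d=np.array([(px[0]-m["cx"])/f,-(px[1]-m["cy"])/f,-1.]); d=P[:3,:3]@d
    return P[:3,3],d/np.linalg.norm(d)
def onz(m,px,z):
    o,d=ray(m,px); return o+d*(z-o[2])/d[2]
def tri(rs):
    A=0;b=0
    for o,d in rs:
        M=np.eye(3)-np.outer(d,d);A=A+M;b=b+M@o
    p=np.linalg.solve(A,b); return p,[np.linalg.norm((np.eye(3)-np.outer(d,d))@(p-o)) for o,d in rs]
E
python3 - <<'E'
from h import *
np.set_printoptions(precision=1,suppress=True)
ims=[]
for c in ("scene","side"):
    im=capture(c); cv2.imwrite(f"pics/{c}0.png",im[:,:,::-1])
    m=camera_model(c); print(c,{k:v for k,v in m.items() if k!='pose'},np.array(m["pose"])[:3,3])
    for t in("tape_centre","tape_hook","bar","bar_edge","gel_box","petri","filter_case"):
        print(t,[(np.round(r["location"],1),round(r["score"],2)) for r in pinpoint(c,t)[:4]])
print(get_obs())
E
```

```text
scene {'fov_y': 44.169728909109395, 'cx': 307.56163574683046, 'cy': 234.61784699748029} [ 334.5 -816.   727.3]
tape_centre [(array([207.6, 290.6]), 0.83), (array([283.5, 317.3]), 0.82), (array([400.6, 318.4]), 0.69)]
tape_hook [(array([333.7, 311.8]), 0.8), (array([362.8, 319.2]), 0.63), (array([196.2, 272.6]), 0.61)]
bar [(array([345.3, 257.7]), 0.56)]
bar_edge [(array([355.6, 243.1]), 0.77)]
gel_box []
petri [(array([396.9, 263.6]), 0.56)]
filter_case [(array([255.4, 200.2]), 0.79)]
side {'fov_y': 44.35589375721421, 'cx': 328.5622194764354, 'cy': 237.64627584694173} [ 359.8 -931.6  443.5]
tape_centre [(array([205.8, 288.7]), 0.73), (array([282.8, 300.3]), 0.7), (array([414.2, 307.4]), 0.6)]
tape_hook [(array([339.4, 306.1]), 0.74), (array([374.2, 313.5]), 0.48), (array([200.4, 277.3]), 0.35)]
bar [(array([362. , 273.5]), 0.79), (array([362.7, 250. ]), 0.59)]
bar_edge [(array([361.4, 253.4]), 0.84)]
gel_box [(array([375.1, 249.6]), 0.64), (array([413.7, 273.9]), 0.54)]
petri [(array([411.8, 271.2]), 0.77)]
filter_case [(array([264.5, 235.2]), 0.58)]
{'time': 0.8, 'joint_positions': array([-1.3,  0.3,  1.5, -0. ,  1.3, -0.1]), 'dq': array([-0.,  0.,  0.,  0., -0., -0.]), 'tau': array([ -0. , -43.1, -24.4,   0.1,   0. ,  -0. ]), 'tool_pos': array([ 219.3, -477. ,  226.8]), 'tcp_rot': array([3.1, 0. , 0.4]), 'contact_force': array([ 0.4, -0.5, -0.7]), 'moment': array([ 0., -0., -0.]), 'finger_force': 0.0, 'grip_width': 91.87138975048248}
```

View pics/scene0.png

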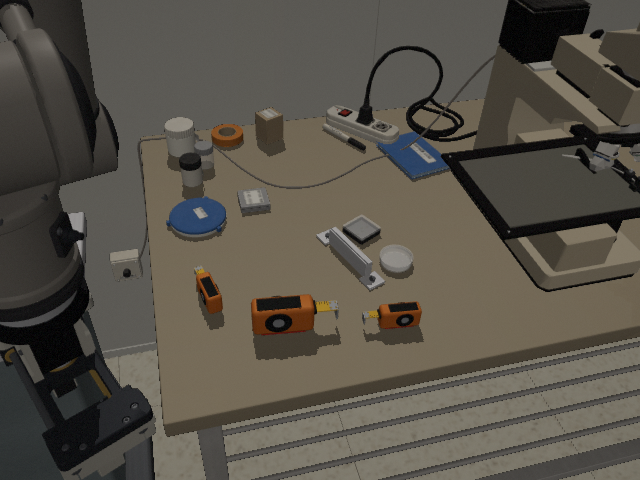

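View pics/side0.png

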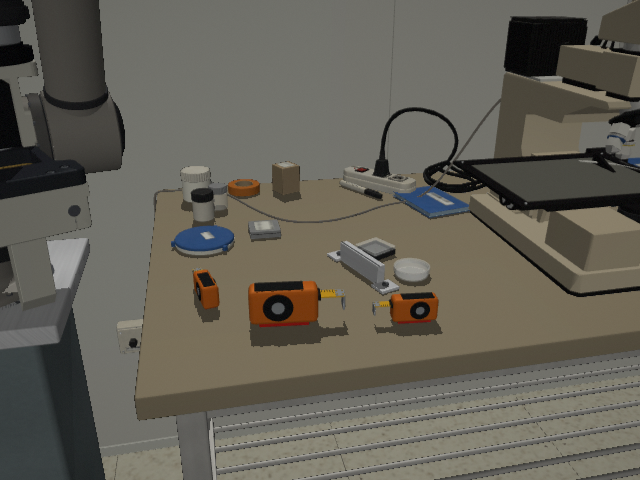

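Scene picture: three orange tapes at (283,317), (400,318) and (207,290). The one at (283,317) is about 62 px long against 40 px for the others, so it fits "largest". The bar is at (350,257), running diagonally. I'll triangulate and confirm in a crop.

Run:
```python
from h import *
np.set_printoptions(precision=1,suppress=True)
a=camera_model("scene");b=camera_model("side")
P={"tapeA":((283.5,317.3),(282.8,300.3)),"hookA":((333.7,311.8),(339.4,306.1)),"tapeB":((400.6,318.4),(414.2,307.4)),"hookB":((362.8,319.2),(374.2,313.5)),"tapeC":((207.6,290.6),(205.8,288.7)),"hookC":((196.2,272.6),(200.4,277.3)),
"bar":((345.3,257.7),(362,273.5)),"edge":((355.6,243.1),(361.4,253.4)),"petri":((396.9,263.6),(411.8,271.2)),"filter":((255.4,200.2),(264.5,235.2))}
for k,(p,q) in P.items():
    X,e=tri([ray(a,p),ray(b,q)]); print(k,X,np.array(e))
print("edge@34",onz(a,(355.6,243.1),34),onz(b,(361.4,253.4),34),"tape@31",onz(a,P["tapeA"][0],31),onz(b,P["tapeA"][1],31),"hook",onz(a,P["hookA"][0],20.5),onz(b,P["hookA"][1],20.5))
print("barends (feet ends)",onz(a,(323,236),5),onz(a,(377,284),5), onz(b,(333,257),5),onz(b,(392,290),5))
im=cv2.imread("pics/scene0.png")[220:350,170:440]; cv2.imwrite("pics/crop.png",cv2.resize(im,None,fx=2.9,fy=2.9,interpolation=cv2.INTER_CUBIC))
```

```text
tapeA [ 459.5 -230.5   39.4] [0.8 0.8]
hookA [ 545.4 -211.7    9. ] [1.6 1.6]
tapeB [ 640.5 -260.6   23. ] [0.9 0.9]
hookB [ 590.3 -232.2    2.6] [0.2 0.2]
tapeC [ 356.2 -119.7    9.9] [0.5 0.5]
hookC [345.8 -64.3   1.7] [3.7 3.7]
bar [616.9 -65.1 -20. ] [3.4 3.4]
edge [619.6 -78.9  26. ] [5.5 5.5]
petri [ 685.8 -129.9    9.9] [0.6 0.6]
filter [481.9 150.5 -26.7] [2.7 2.7]
edge@34 [622.  -87.3  34. ] [608.8 -96.5  34. ] tape@31 [ 461.8 -223.3   31. ] [ 460.7 -216.    31. ] hook [ 543.6 -221.4   20.5] [ 538.9 -230.9   20.5]
barends (feet ends) [580.9 -24.3   5. ] [ 637.7 -164.8    5. ] [574.5 -41.2   5. ] [ 636.5 -174.9    5. ]
```

View pics/crop.png

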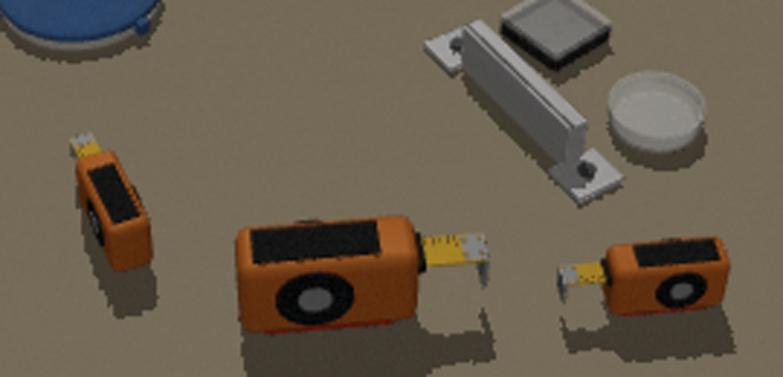

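Confirmed: the middle tape, at (283,317) in the scene picture, is the largest one. Next I'll move the wrist over it.

```bash
cat >> h.py <<'E'
from scipy.spatial.transform import Rotation as Ro
def plan(p,yaw,tilt=None):
    o=get_obs(); R=Ro.from_euler('xyz',o["tcp_rot"]); T=Ro.from_euler('xyz',[np.pi,0,yaw])
    d=R.inv().apply(np.array(p)-o["tool_pos"])/30; w=np.degrees((R.inv()*T).as_rotvec())/4
    print("t",o["time"],"pos",o["tool_pos"],"rpy",o["tcp_rot"],"shift",np.round(d,3),"turn",np.round(w,3))
E
python3 - <<'E'
from h import *
plan([470,-225,226],0.12)
m=camera_model("wrist");print(np.round(m["pose"],2),m["fov_y"],m["cx"],m["cy"])
E
```

```text
t 0.8 pos [ 219.25777068 -477.03890965  226.76298368] rpy [3.14149678e+00 4.24258639e-05 4.30807336e-01] shift [11.103 -4.143  0.025] turn [1.000e-03 0.000e+00 4.452e+00]
[[ 4.2000e-01  8.7000e-01  2.6000e-01  2.8897e+02]
 [-9.1000e-01  4.0000e-01  1.2000e-01 -4.4540e+02]
 [-0.0000e+00 -2.9000e-01  9.6000e-01  3.8577e+02]
 [ 0.0000e+00  0.0000e+00  0.0000e+00  1.0000e+00]] 64.50503061886485 316.82247785042046 237.5291580829805
```

```bash
python3 -m pendant '[0.93,-0.34,0,0,0,0,-1,0.93,-0.34,0,0,0,0,-1,0.93,-0.34,0,0,0,0,-1,0.93,-0.34,0,0,0,0,-1,0.93,-0.34,0,0,0,0,-1,0.93,-0.34,0,0,0,0,-1,0.93,-0.34,0,0,0,0,-1,0.93,-0.34,0,0,0,0,-1,0.93,-0.34,0,0,0,1,-1,0.93,-0.34,0,0,0,1,-1,0.93,-0.34,0,0,0,1,-1,0.93,-0.34,0,0,0,1,-1]'
cat > look.py <<'E'
from h import *
import sys
np.set_printoptions(precision=1,suppress=True)
def look(tag,things=("tape_centre","tape_hook","bar","bar_edge","blade","gel_box","petri","filter_case")):
    m=camera_model("wrist"); im=capture("wrist"); cv2.imwrite(f"pics/{tag}.png",im[:,:,::-1])
    out={}
    Z={"tape_centre":31,"tape_hook":20.5,"bar":0,"bar_edge":34,"blade":5,"gel_box":0,"petri":0,"filter_case":0}
    for t in things:
        out[t]=[(r["location"],r["score"]) for r in pinpoint("wrist",t)[:3]]
        print(t,[(np.round(l,1),round(s,2),onz(m,l,Z[t])[:2]) for l,s in out[t]])
    return m,out
if __name__=="__main__":
    m,o=look(sys.argv[1]); import pickle; pickle.dump((m,o),open(sys.argv[1]+".pkl","wb"))
    print(get_obs()["time"],get_obs()["tool_pos"],get_obs()["tcp_rot"])
E
python3 look.py w1
```

```text
time: 2.0
tool_pos: [481.2, -234.5, 226.9]
tcp_rot: [3.141, -0.0, 0.149]
contact_force: [0.3, -0.5, -0.4]
grip_width: 91.5
finger_force: 0.0
tape_centre [(array([298.1, 225. ]), 0.72, array([ 462.4, -219.5])), (array([361.3,  28.7]), 0.7, array([ 638.4, -249. ])), (array([204.3, 303. ]), 0.69, array([ 366.1, -135.5]))]
tape_hook [(array([319.7, 140.5]), 0.82, array([ 543.2, -228.4])), (array([346.4,  95.5]), 0.62, array([ 585.7, -246.3])), (array([154.4, 307.1]), 0.61, array([347.8, -80.9]))]
bar [(array([177.9,  38. ]), 0.68, array([613.1, -86.5]))]
bar_edge [(array([164.1,  23.1]), 0.72, array([617.6, -86.8]))]
blade []
gel_box []
petri []
filter_case []
2.45 [ 479.7 -236.2  226.8] [3.1 0.  0.2]
```

View pics/w1.png

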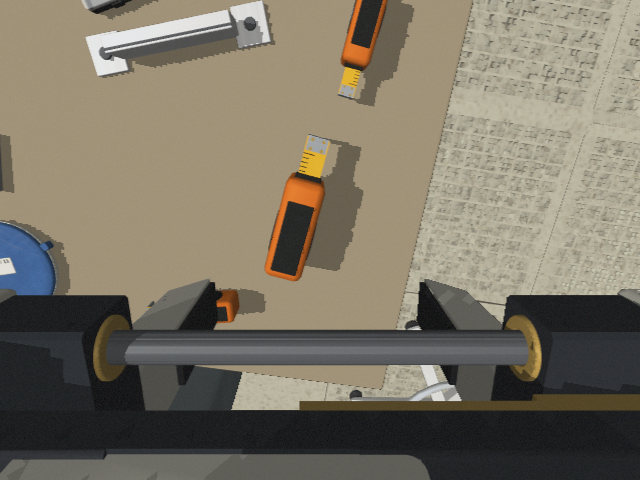

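Wrist view: the tape is at (298,225), its lip at (318,143), and the bar's screws are at (107,53) and (250,23). A second viewpoint closer to the bar will let me triangulate.

```bash
python3 -m pendant '[0.5,-1,0,0,0,0,-1,0.5,-1,0,0,0,0,-1,0.5,-1,0,0,0,0,-1,0,0,0,0,0,0,-1,0,0,0,0,0,0,-1]'
python3 look.py w2
```

```text
time: 2.95
tool_pos: [511.1, -139.8, 226.9]
tcp_rot: [3.141, 0.0, 0.153]
contact_force: [-0.4, 0.1, 1.1]
grip_width: 91.6
finger_force: 0.0
tape_centre [(array([461.5,  82.7]), 0.94, array([ 640.3, -247.6])), (array([286.3, 341.6]), 0.64, array([ 363.8, -130.3])), (array([383.7, 264.9]), 0.63, array([ 464.6, -214.9]))]
tape_hook [(array([414.8, 189.1]), 0.75, array([ 542.1, -231.3])), (array([434.2, 144.8]), 0.6, array([ 585.5, -239.9]))]
bar [(array([276.4,  86.5]), 0.9, array([615. , -85.6])), (array([ 70.8, 197.9]), 0.5, array([476.9, 109.9]))]
bar_edge [(array([270.6,  79.8]), 0.67, array([617.1, -83.9]))]
blade []
gel_box [(array([215.6,  24.3]), 0.83, array([658.9, -24.7]))]
petri []
filter_case [(array([ 69.9, 201.6]), 0.78, array([472.8, 111. ]))]
3.4 [ 511.1 -140.2  226.7] [3.1 0.  0.2]
```

View pics/w2.png

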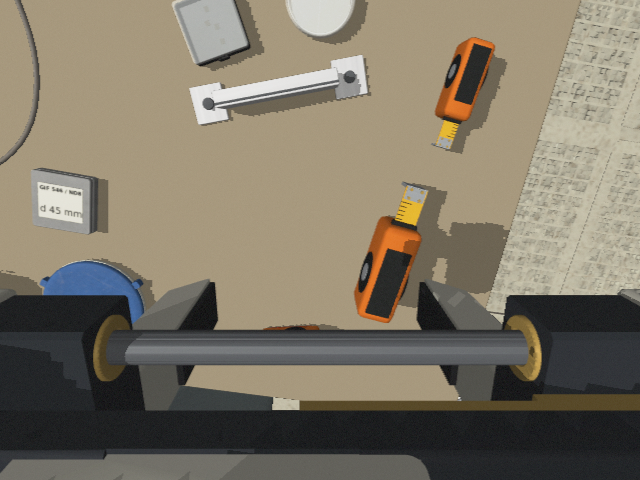

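w2 shows the bar's screws at (209,104) and (349,77), the tape top window around (388,284), and the lip at (414,188). The filter case (65,200), gel box (212,28) and petri dish (320,10) are all clear of the path.

Run:
```python
from h import *
import pickle
np.set_printoptions(precision=1,suppress=True)
m1,o1=pickle.load(open("w1.pkl","rb"));m2,o2=pickle.load(open("w2.pkl","rb"))
a=camera_model("scene");b=camera_model("side")
F={"nearW":((285,275),(379.5,315)),"farW":((299.5,204.5),(396.5,252)),"screwL":((107,53),(209,104)),"screwR":((250,23),(349,77)),
"tape":(o1["tape_centre"][0][0],o2["tape_centre"][2][0]),"hook":(o1["tape_hook"][0][0],o2["tape_hook"][0][0]),"edge":(o1["bar_edge"][0][0],o2["bar_edge"][0][0]),"bar":(o1["bar"][0][0],o2["bar"][0][0])}
X={}
for k,(p,q) in F.items(): X[k],e=tri([ray(m1,p),ray(m2,q)]); print(k,X[k],e[0],onz(m1,p,8)[:2],onz(m2,q,8)[:2])
for m,i in((m1,0),(m2,1)):
    d=onz(m,F["farW"][i],57)-onz(m,F["nearW"][i],57); print("tape yaw",np.arctan2(d[1],d[0]),np.linalg.norm(d), (onz(m,F["farW"][i],57)+onz(m,F["nearW"][i],57))[:2]/2)
    d=onz(m,F["screwL"][i],7)-onz(m,F["screwR"][i],7); print("bar yaw",np.arctan2(-d[0],d[1]),np.linalg.norm(d),(onz(m,F["screwL"][i],7)+onz(m,F["screwR"][i],7))[:2]/2)
pr={"tape":((283.5,317.3),(282.8,300.3)),"hook":((333.7,311.8),(339.4,306.1)),"edge":((355.6,243.1),(361.4,253.4)),}
for k,(p,q) in pr.items():
    Y,e=tri([ray(m1,F[k][0]),ray(m2,F[k][1]),ray(a,p),ray(b,q)]); print(k,Y,np.array(e))
```

```text
nearW [ 421.4 -214.6   57.4] 1.2773177464756256 [ 399.5 -212.9] [ 398.1 -227.8]
farW [ 487.1 -218.4   54.1] 0.3066290471136896 [ 477.7 -217.8] [ 472.8 -230.8]
screwL [589.9 -25.7   6.9] 0.30473547960247793 [590.1 -26.4] [589.6 -25.9]
screwR [ 633.2 -151.8    7.1] 0.44312175711355145 [ 633.5 -152.1] [ 632.7 -151.6]
tape [ 457.6 -219.4   11.9] 0.34948444077954954 [ 456.2 -219.3] [ 456.6 -220.5]
hook [ 543.5 -228.2   31.8] 0.07915972066331609 [ 542.7 -228.5] [ 540.5 -234.9]
edge [618.6 -82.8  24.4] 0.7024450528067407 [622.1 -76.7] [619.3 -80.5]
bar [614.6 -84.8  -5.3] 0.7999490812367872 [611.9 -89.3] [614.4 -86.5]
tape yaw -0.06285686515605869 68.18140555720815 [ 453.9 -216.4]
bar yaw 0.33265182366114066 133.3642132099422 [611.9 -88.9]
tape yaw -0.04057298513684941 65.07754769419594 [ 455.1 -216.2]
bar yaw 0.33053045393348796 133.26975496719118 [611.2 -88.7]
tape [ 462.1 -217.8   28.5] [1.8 2.6 2.6 3.3]
hook [ 541.8 -228.5   22.8] [1.5 2.2 4.  4.2]
edge [618.1 -83.7  29. ] [1.2 0.7 5.6 5.5]
```

```bash
python3 -m pendant '[0,0,0,0,0,0.85,-1,0,0,0,0,0,0.85,-1,0,0,0,0,0,0.85,-1,0,0,0,0,0,0.8,-1,0,0,0,0,0,0,-1]' ; python3 -c "
from h import *
plan([460,-218.5,17],-0.08)"
```

```text
time: 3.9
tool_pos: [511.2, -139.9, 226.7]
tcp_rot: [3.142, -0.0, -0.083]
contact_force: [-0.3, -0.3, 0.2]
grip_width: 92.0
finger_force: 0.0
t 3.9 pos [ 511.2291551  -139.88614898  226.70931998] rpy [ 3.14154246e+00 -3.21779238e-05 -8.29851801e-02] shift [-1.485  2.753  6.99 ] turn [ 0.001 -0.    -0.043]
```

```bash
python3 -m pendant '[-0.5,0.92,0.3,0,0,0,-1,-0.5,0.92,0.5,0,0,0,-1,-0.48,0.91,0.5,0,0,0,-1,0,0,0.9,0,0,0,-1,0,0,1,0,0,0,-1,0,0,1,0,0,0,-1,0,0,1,0,0,0,-1,0,0,0.5,0,0,0,-1,0,0,0,0,0,0,-1]'; python3 -c "
from look import *
look('w3',('tape_centre','tape_hook'))"
```

```text
time: 4.8
tool_pos: [458.9, -217.6, 53.7]
tcp_rot: [-3.139, 0.004, -0.081]
contact_force: [-0.3, -0.1, 0.2]
grip_width: 91.7
finger_force: 0.0
tape_centre [(array([312.3, 277.4]), 0.7, array([ 460.2, -215.9]))]
tape_hook [(array([353.9,   4.7]), 0.86, array([ 584.7, -244.9])), (array([321.7, 105.8]), 0.65, array([ 543.5, -227.3]))]
```

View pics/w3.png

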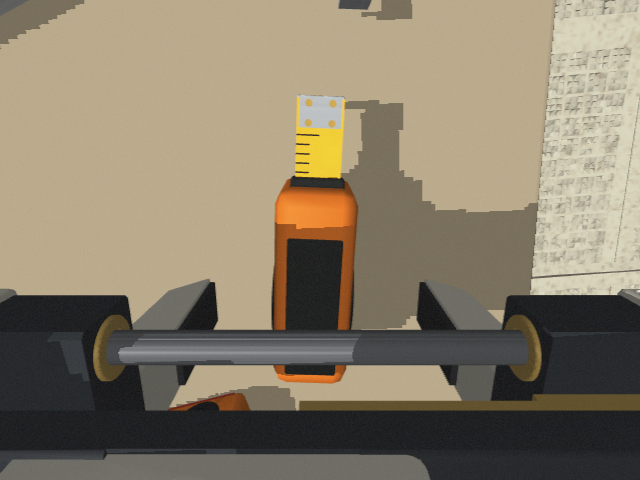

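w3: the tape is upright between the fingers, from (315,190) to (310,380), and nearly parallel to the tool. I'll descend and grip.

```bash
python3 -m pendant '[0.03,0,0.6,0,0,0,-1,0,0,0.6,0,0,0,-1,0,0,0.02,0,0,0,-1,0,0,0,0,0,0,0.2,0,0,0,0,0,0,1,0,0,0,0,0,0,1,0,0,0,0,0,0,1,0,0,0,0,0,0,1,0,0,0,0,0,0,1,0,0,0,0,0,0,1]'
```

```text
time: 5.95
tool_pos: [461.1, -218.4, 19.2]
tcp_rot: [3.142, 0.0, -0.082]
contact_force: [0.7, 4.7, 2.3]
grip_width: 40.3
finger_force: 2.0
```

```bash
python3 -m pendant '[0,0,0,0,0,0,1,0,0,0,0,0,0,1,0,0,0,0,0,0,1,0,0,0,0,0,0,1]'; python3 -m pendant '[0,0,-0.5,0,0,0,1,0,0,-0.5,0,0,0,1,0,0,-0.5,0,0,0,1,0,0,0,0,0,0,1,0,0,0,0,0,0,1]'; python3 -c "
from look import *
look('w4',('tape_centre','tape_hook'))
plan([600,-95,80],0.33)"
```

```text
time: 6.35
tool_pos: [460.9, -218.1, 19.1]
tcp_rot: [-3.141, 0.0, -0.082]
contact_force: [-2.0, 4.1, 2.2]
grip_width: 35.2
finger_force: 29.9
time: 6.85
tool_pos: [460.9, -218.5, 63.6]
tcp_rot: [3.141, 0.0, -0.082]
contact_force: [-0.7, 1.1, -3.4]
grip_width: 34.9
finger_force: 29.9
tape_centre [(array([318.3, 310.1]), 0.59, array([ 438.4, -218.1]))]
tape_hook [(array([319.4, 105.8]), 0.97, array([ 546.2, -227.4]))]
t 7.0 pos [ 460.5 -218.1   63.1] rpy [-3.1  0.  -0.1] shift [ 4.3 -4.5 -0.6] turn [-0.   0.  -5.9]
```

View pics/w4.png

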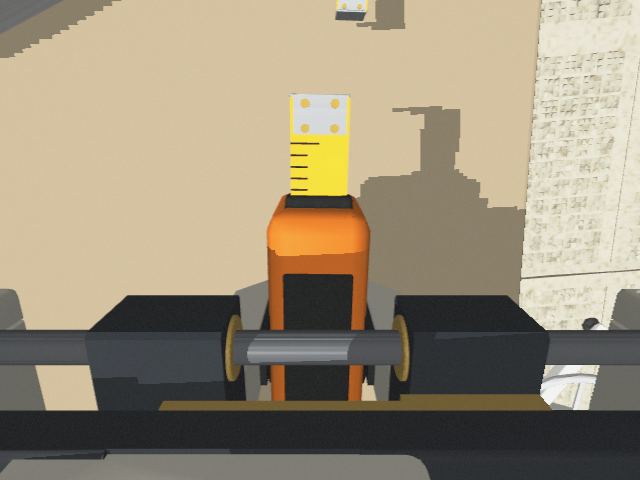

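w4: the tape is firmly held (35 mm, 30 N) and straight. The lip's front edge runs from (291,94) to (349,94). Now to work out the hook position in the tool frame.

Run:
```python
from h import *
np.set_printoptions(precision=1,suppress=True)
m=camera_model("wrist");o=get_obs();R=Ro.from_euler('xyz',o["tcp_rot"]);p=o["tool_pos"]
zu=p[2]-14.1
for n,px,z in(("hook",(319.4,105.8),zu+15.5),("frontL",(291,94),zu+36.5),("frontR",(349,94),zu+36.5),("bladebaseL",(291,193),zu+36.5),("bladebaseR",(350,193),zu+36.5)):
    print(n,R.inv().apply(onz(m,px,z)-p))
# target: hook inner face 10 mm beyond far face, lip bottom 6 above bar edge (underside at 24.5+)
u=np.array([np.cos(.3316),np.sin(.3316)]);e=np.array([618.2,-86.5])
for g in(10,):
  for hx in(83,):
    q=e+u*(g-hx);print(q)
    plan([*q,80],.3316)
```

```text
hook [83.7  1.6 -1.5]
frontL [ 86.6  -8.1 -22.5]
frontR [ 86.6  11.4 -22.6]
bladebaseL [ 53.   -8.7 -22.5]
bladebaseR [ 53.   12.6 -22.5]
[ 549.2 -110.3]
t 7.0 pos [ 460.5 -218.1   63.1] rpy [-3.1  0.  -0.1] shift [ 2.6 -3.8 -0.6] turn [-0.   0.  -5.9]
```

```bash
python3 -m pendant '[0,0,-0.2,0,0,-0.99,1,0,0,-0.2,0,0,-0.99,1,0,0,-0.2,0,0,-0.99,1,0,0,0,0,0,-0.99,1,0,0,0,0,0,-0.98,1,0,0,0,0,0,-0.98,1,0,0,0,0,0,0,1,0,0,0,0,0,0,1]'
python3 - <<'E'
from h import *
u=np.array([np.cos(.3316),np.sin(.3316)]);e=np.array([618.2,-86.5])
plan([*(e+u*(12-83.5)),80],.3316)
E
```

```text
time: 7.8
tool_pos: [460.9, -218.3, 81.6]
tcp_rot: [-3.141, 0.001, 0.329]
contact_force: [0.1, -0.1, -3.3]
grip_width: 34.8
finger_force: 29.9
t 7.8 pos [ 460.88053779 -218.28860186   81.57381146] rpy [-3.14092342e+00  6.12875451e-04  3.29135441e-01] shift [ 3.999 -2.456  0.052] turn [-0.01   0.009 -0.035]
```

```bash
python3 -m pendant '[0.67,-0.43,0,0,0,0,1,0.67,-0.43,0,0,0,0,1,0.67,-0.42,0,0,0,0,1,0.67,-0.42,0,0,0,0,1,0.67,-0.42,0,0,0,0,1,0.65,-0.42,0,0,0,-0.03,1,0,0,0,0,0,0,1,0,0,0,0,0,0,1]'
python3 - <<'E'
from look import *
look('w5',('tape_hook','bar_edge','bar'))
u=np.array([np.cos(.3316),np.sin(.3316)]);e=np.array([618.2,-86.5])
plan([*(e+u*(12-83.5)),42],.3316)
E
```

```text
time: 8.6
tool_pos: [549.6, -107.0, 81.6]
tcp_rot: [-3.141, 0.001, 0.333]
contact_force: [-0.1, 0.2, -3.6]
grip_width: 34.7
finger_force: 29.9
tape_hook [(array([540.9, 266.9]), 0.82, array([ 587.6, -240.8])), (array([319.6, 109.2]), 0.77, array([630. , -81.2]))]
bar_edge [(array([320.1, 107.8]), 0.71, array([630.3, -81.2]))]
bar [(array([315. , 309.5]), 0.71, array([ 504.2, -121.8]))]
t 8.8 pos [ 549.3 -108.    82. ] rpy [-3.1  0.   0.3] shift [0.  0.1 1.3] turn [-0.  0. -0.]
```

View pics/w5.png

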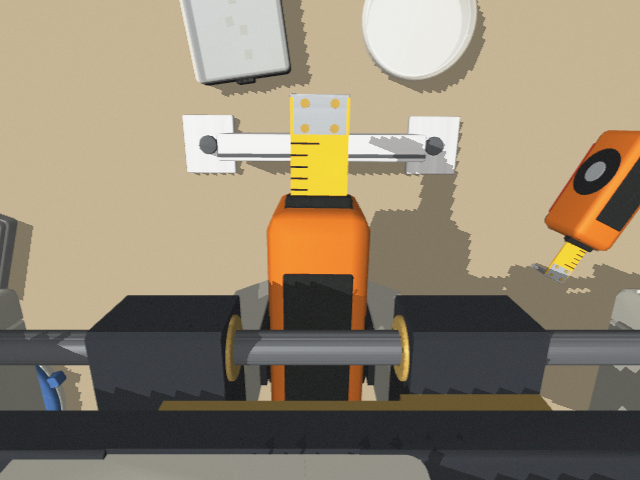

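w5: the blade lies over the bar. The bar's far top edge is at about row 133, its screws at (208,144) and (434,146), and the lip end at row 94.

Run:
```python
from h import *
np.set_printoptions(precision=2,suppress=True)
m=camera_model("wrist");o=get_obs();R=Ro.from_euler('xyz',o["tcp_rot"]);p=o["tool_pos"]
im=cv2.imread("pics/w5.png");g=cv2.cvtColor(im,cv2.COLOR_BGR2GRAY).astype(int)
for c in(240,260,280,360,380,400): print(c,g[122:166:2,c])
for n,px,z in(("edgeL",(240,133),34),("edgeR",(400,134.5),34),("scL",(208,144),7),("scR",(434,146),7)):
    X=onz(m,px,z);print(n,X,R.inv().apply(X-p))
```

```text
240 [166 181 182 182 166 120 234 244 244 244 244 244 244 244 243 242 113 108
 241 193 120 120]
260 [181 184 181 183 182 168 226 244 244 244 244 244 244 243 243 242 118 110
 240 201 121 120]
280 [180 182 183 181 182 168 206 244 244 243 244 244 244 243 242 242 115 108
 239 212 119 119]
360 [183 180 181 181 184 181 147 241 242 242 242 242 242 241 241 242 155 107
 217 223 119 121]
380 [183 182 182 182 183 183 143 241 214 174 174 174 174 240 241 241 192 109
 216 230 122 119]
400 [182 181 184 183 181 181 152 239 212 174 173 173 173 172 172 175 125  76
 120 162 120 120]
edgeL [604.58 -46.76  34.  ] [ 72.22 -39.96  47.97]
edgeR [ 631.24 -126.45   34.  ] [71.49 44.08 47.96]
scL [589.95 -25.58   7.  ] [ 65.3  -64.74  74.98]
scR [ 632.93 -153.86    7.  ] [64.18 70.55 74.96]
```

```bash
python3 -m pendant '[-0.07,0.03,0.3,0,0,0.1,1,0,0,0.4,0,0,0,1,0,0,0.4,0,0,0,1,0,0,0.4,0,0,0,1,0,0,0.4,0,0,0,1,0,0,0.1,0,0,0,1,0,0,0,0,0,0,1,0,0,0,0,0,0,1]'
cat > feel.py <<'E'
from h import *
import sys
n=int(sys.argv[1]); F=[]
for i in range(n):
    F.append(get_obs()["contact_force"]); im=capture("wrist")
F=np.array(F);o=get_obs();u=np.array([np.cos(.327),np.sin(.327),0]);l=np.array([-u[1],u[0],0])
print("t",round(o["time"],2),"pos",np.round(o["tool_pos"],2),"yaw",np.round(o["tcp_rot"],4),"pull %.2f +-%.2f lat %.2f z %.2f"%((F@u).mean(),(F@u).std()/n**.5,(F@l).mean(),F[:,2].mean()),"grip",o["grip_width"],"along %.2f"%(o["tool_pos"]@u))
if len(sys.argv)>2: cv2.imwrite("pics/"+sys.argv[2],im[:,:,::-1])
E
python3 feel.py 10 w6.png
```

```text
time: 9.6
tool_pos: [548.5, -109.0, 22.3]
tcp_rot: [3.141, -0.0, 0.326]
contact_force: [-0.1, -0.1, -3.6]
grip_width: 35.2
finger_force: 29.9
t 10.1 pos [ 548.23 -108.91   22.24] yaw [ 3.1413e+00 -2.0000e-04  3.2610e-01] pull -0.09 +-0.06 lat 0.06 z -3.85 grip 35.042565688244416 along 484.19
```

View pics/w6.png

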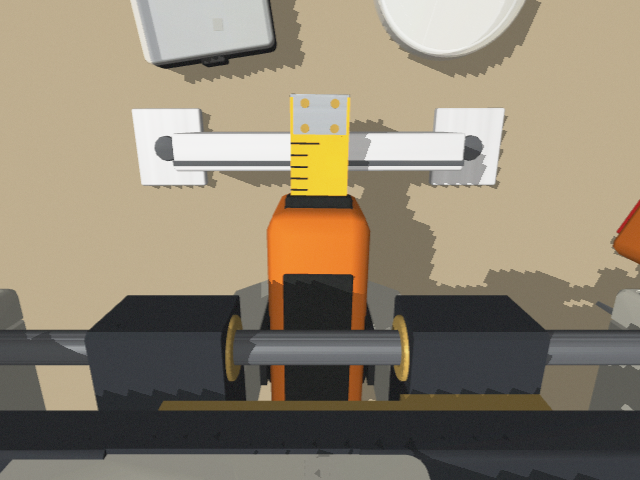

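w6: the lip is beyond the bar and below its top, everything is square, and no contact is felt. I'll draw back gently.

```bash
python3 -m pendant '[-0.1,0,0,0,0,0,1,-0.05,0,0,0,0,0,1,-0.05,0,0,0,0,0,1,-0.05,0,0,0,0,0,1,-0.05,0,0,0,0,0,1,-0.05,0,0,0,0,0,1,-0.05,0,0,0,0,0,1,0,0,0,0,0,0,1]'; python3 feel.py 4
```

```text
time: 10.9
tool_pos: [537.9, -112.8, 22.5]
tcp_rot: [3.14, -0.002, 0.326]
contact_force: [5.1, 0.9, -4.5]
grip_width: 34.7
finger_force: 29.9
t 11.1 pos [ 537.95 -112.8    22.52] yaw [ 3.1403e+00 -2.3000e-03  3.2600e-01] pull 4.77 +-0.14 lat -0.05 z -4.56 grip 34.768306730799765 along 473.21
```

```bash
python3 -m pendant '[-0.07,0,0,0,0,0,1,-0.07,0,0,0,0,0,1,-0.07,0,0,0,0,0,1,-0.07,0,0,0,0,0,1,-0.07,0,0,0,0,0,1,-0.07,0,0,0,0,0,1,-0.07,0,0,0,0,0,1,-0.07,0,0,0,0,0,1,-0.07,0,0,0,0,0,1,-0.07,0,0,0,0,0,1,0,0,0,0,0,0,1]'; python3 feel.py 5
```

```text
time: 12.2
tool_pos: [519.8, -119.6, 23.1]
tcp_rot: [3.138, -0.006, 0.326]
contact_force: [9.9, 3.6, -4.3]
grip_width: 34.8
finger_force: 29.9
t 12.45 pos [ 519.97 -119.52   23.08] yaw [ 3.1383 -0.0059  0.3261] pull 10.63 +-0.15 lat 0.68 z -4.69 grip 34.85470963743349 along 454.03
```

```bash
python3 -m pendant '[-0.05,0,0,0,0,0,1,-0.05,0,0,0,0,0,1,-0.05,0,0,0,0,0,1,0,0,0,0,0,0,1]'; python3 feel.py 10
```

```text
time: 12.85
tool_pos: [515.8, -120.9, 23.1]
tcp_rot: [3.138, -0.006, 0.326]
contact_force: [10.8, 5.0, -3.9]
grip_width: 35.0
finger_force: 29.9
t 13.35 pos [ 515.85 -120.93   23.07] yaw [ 3.1382 -0.0062  0.3261] pull 11.34 +-0.19 lat 0.55 z -4.97 grip 34.97965072694982 along 449.67
```

```bash
python3 -m pendant '[-0.04,0,0,0,0,0,1,-0.04,0,0,0,0,0,1,-0.03,0,0,0,0,0,1,0,0,0,0,0,0,1]'; python3 feel.py 16 w7.png
```

```text
time: 13.75
tool_pos: [512.7, -122.0, 23.1]
tcp_rot: [3.138, -0.006, 0.326]
contact_force: [12.0, 4.3, -5.2]
grip_width: 34.7
finger_force: 29.9
t 14.55 pos [ 512.82 -121.95   23.08] yaw [ 3.1382 -0.0063  0.3262] pull 12.21 +-0.13 lat 0.75 z -5.26 grip 34.88294613223269 along 446.47
```

View pics/w7.png

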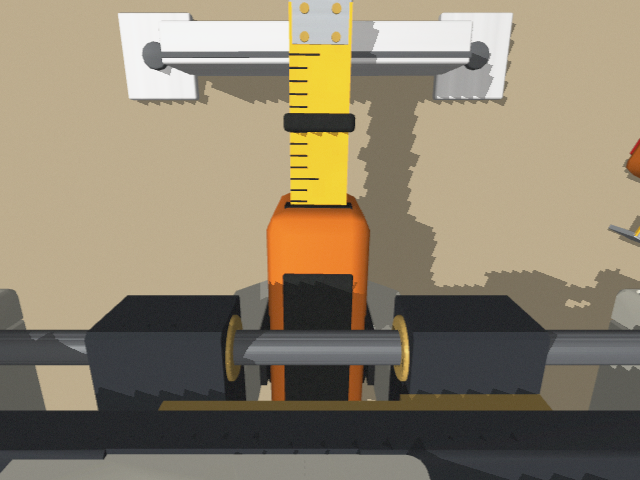

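w7: the lip is hooked on the bar at (320,45), the blade is straight and square, and the pull is 12.2 N. Now pressing down slowly.

```bash
python3 -m pendant '[0,0,0.05,0,0,0,1,0,0,0.05,0,0,0,1,0,0,0.05,0,0,0,1,0,0,0.03,0,0,0,1,0,0,0,0,0,0,1]'; python3 feel.py 5;  python3 -m pendant '[0,0,0.03,0,0,0,1,0,0,0.03,0,0,0,1,0,0,0,0,0,0,1]'; python3 feel.py 5
```

```text
time: 15.05
tool_pos: [514.0, -122.5, 18.9]
tcp_rot: [3.136, -0.009, 0.326]
contact_force: [10.7, 4.0, 3.2]
grip_width: 34.5
finger_force: 30.0
t 15.3 pos [ 514.01 -122.47   18.95] yaw [ 3.1362 -0.0088  0.3256] pull 11.42 +-0.03 lat 0.75 z 2.97 grip 34.65356894292378 along 447.44
time: 15.6
tool_pos: [514.0, -122.5, 17.3]
tcp_rot: [3.136, -0.009, 0.326]
contact_force: [10.6, 5.0, 3.9]
grip_width: 34.8
finger_force: 30.0
t 15.85 pos [ 514.04 -122.47   17.33] yaw [ 3.1361 -0.0089  0.3256] pull 11.14 +-0.21 lat 1.66 z 4.73 grip 34.717674801854045 along 447.46
```

```bash
python3 -m pendant '[0,0,0.03,0,0,0,1,0,0,0.03,0,0,0,1,0,0,0.03,0,0,0,1,0,0,0,0,0,0,1]'; python3 feel.py 4;  python3 -m pendant '[0,0,0.03,0,0,0,1,0,0,0.03,0,0,0,1,0,0,0,0,0,0,1]'; python3 feel.py 4
```

```text
time: 16.25
tool_pos: [514.2, -122.4, 14.9]
tcp_rot: [3.136, -0.009, 0.326]
contact_force: [11.4, 6.0, 7.4]
grip_width: 34.7
finger_force: 30.0
t 16.45 pos [ 514.18 -122.48   14.88] yaw [ 3.1359 -0.0091  0.3256] pull 11.62 +-0.36 lat 1.65 z 7.19 grip 34.682479205820485 along 447.59
time: 16.75
tool_pos: [514.5, -122.4, 14.0]
tcp_rot: [3.136, -0.01, 0.326]
contact_force: [9.3, 6.6, 16.2]
grip_width: 34.9
finger_force: 30.0
t 16.95 pos [ 514.49 -122.37   14.  ] yaw [ 3.1356 -0.01    0.3254] pull 10.88 +-0.06 lat 3.34 z 15.91 grip 35.022944929202225 along 447.92
```

```bash
python3 -m pendant '[0,0,0.03,0.04,-0.07,0,1,0,0,0.03,0.05,-0.07,0,1,0,0,0.02,0,0,0,1,0,0,0,0,0,0,1]'; python3 feel.py 4
```

```text
time: 17.35
tool_pos: [514.3, -122.4, 13.7]
tcp_rot: [3.141, -0.001, 0.326]
contact_force: [1.2, 8.3, 36.2]
grip_width: 34.9
finger_force: 30.0
t 17.55 pos [ 514.36 -122.44   13.71] yaw [ 3.1412e+00 -6.0000e-04  3.2560e-01] pull 3.96 +-0.07 lat 7.92 z 36.35 grip 35.31225207278136 along 447.77
```

```bash
python3 -m pendant '[0,0,-0.03,0,0,0,1,0,0,-0.03,0,0,0,1,0,0,-0.02,0,0,0,1,0,0,0,0,0,0,1]'; python3 feel.py 4; python3 -m pendant '[0,0,0,0,0,0,0.3,0,0,0,0,0,0,-0.2,0,0,0,0,0,0,-1,0,0,0,0,0,0,-1,0,0,0,0,0,0,-1,0,0,0,0,0,0,-1]'; python3 feel.py 3 w8.png
```

```text
time: 17.95
tool_pos: [514.3, -122.5, 13.8]
tcp_rot: [-3.141, 0.0, 0.326]
contact_force: [9.0, 5.6, 13.2]
grip_width: 34.8
finger_force: 30.0
t 18.15 pos [ 514.34 -122.47   13.77] yaw [-3.1414e+00  1.0000e-04  3.2560e-01] pull 9.74 +-0.27 lat 2.88 z 13.00 grip 34.95951562114811 along 447.74
time: 18.75
tool_pos: [509.2, -122.0, 10.1]
tcp_rot: [-3.135, 0.011, 0.326]
contact_force: [-0.6, 0.0, -0.7]
grip_width: 70.0
finger_force: 0.0
t 18.9 pos [ 509.35 -121.98   10.24] yaw [-3.1351  0.0102  0.326 ] pull -0.26 +-0.19 lat 0.03 z -0.41 grip 81.93019759027493 along 443.18
```

View pics/w8.png

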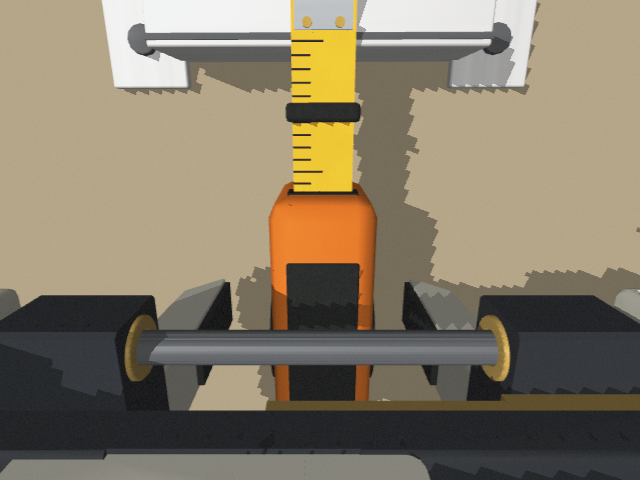

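w8: the fingers are open and clear of the case, and the blade is still extended to the bar. I'll retract and check by numbers only, since my picture budget is spent.

```bash
python3 -m pendant '[0,0,-0.2,0,0,0,-1,0,0,-0.6,0,0,0,-1,0,0,-0.9,0,0,0,-1,0,0,-1,0,0,0,-1,0,0,-1,0,0,0,-1,0,0,-1,0,0,0,-1,0,0,-1,0,0,0,-1,0,0,0,0,0,0,-1,0,0,0,0,0,0,-1]'
python3 - <<'E'
from look import *
u=np.array([np.cos(.327),np.sin(.327)])
m,o=look('w9')
for t,z in(("tape_centre",26),("tape_hook",15.5)):
    for l,s in o[t]:
        X=onz(m,l,z)[:2]-[618.2,-86.5]; print(t,round(s,2),"along",X@u,"across",X@[-u[1],u[0]])
for c in("scene","side"):
    capture(c); mm=camera_model(c)
    for t,z in(("tape_centre",26),("tape_hook",15.5),("filter_case",0),("gel_box",0),("petri",0)):
        print(c,t,[(np.round(r["location"]),onz(mm,r["location"],z)[:2],round(r["score"],2)) for r in pinpoint(c,t)[:3]])
print(get_obs()["contact_force"],get_obs()["time"])
E
```

```text
time: 19.8
tool_pos: [511.5, -122.5, 182.1]
tcp_rot: [-3.136, 0.009, 0.326]
contact_force: [-0.3, -0.1, -0.4]
grip_width: 92.1
finger_force: 0.0
tape_centre [(array([276.9, 362.5]), 0.9, array([ 365.7, -131.4])), (array([318.9, 211.9]), 0.86, array([ 516.9, -122. ])), (array([522.5, 114.8]), 0.74, array([ 640.3, -246.1]))]
tape_hook [(array([319.6,  74.8]), 0.79, array([618.2, -88.1])), (array([481.3, 175.4]), 0.73, array([ 587.9, -241.2]))]
bar [(array([316.6,  83.6]), 0.67, array([613.1, -87.2]))]
bar_edge [(array([319.1,  73.3]), 0.64, array([617.7, -87.9]))]
blade []
gel_box [(array([259.2,   0. ]), 0.87, array([656.6, -24.9]))]
petri []
filter_case [(array([ 56.6, 162.9]), 0.83, array([477.3, 110.2]))]
tape_centre 0.9 along -257.0872324260083 across 39.214505036406734
tape_centre 0.86 along -108.4865015002469 across -1.0697446120923995
tape_centre 0.74 along -30.30102983535399 across -160.72625617007475
tape_hook 0.79 along 0.0317945142944108 across -1.5139385137527104
tape_hook 0.73 along -79.1019227162766 across -138.90235192956098
scene tape_centre [(array([398., 318.]), arra
[... 447 characters left out ...]
-113. ]), 0.84), (array([304., 271.]), array([ 526.1, -101.4]), 0.46)]
side tape_centre [(array([310., 272.]), array([ 516.5, -128.2]), 0.92), (array([412., 309.]), array([ 633.3, -269.8]), 0.87), (array([204., 286.]), array([ 354.8, -142.5]), 0.63)]
side tape_hook [(array([373., 316.]), array([ 580.6, -257.4]), 0.65), (array([366., 262.]), array([619. , -92.7]), 0.56), (array([200., 278.]), array([349.3, -92.8]), 0.4)]
side filter_case [(array([266., 233.]), array([476.9,  97.3]), 0.94)]
side gel_box [(array([373., 250.]), array([654.1, -16.5]), 0.69)]
side petri [(array([413., 272.]), array([ 694.1, -113. ]), 0.89), (array([360., 253.]), array([627.8, -26. ]), 0.32)]
[ 0.4 -0.8  0.9] 20.85
```

```bash
python3 -c "
from plant import close_job
print(close_job())"
```

```text
the job is handed in; nothing more can be done
None
```

The job is handed in at about 21 s of the 48 s: the tape is hooked on the bar's far edge, was drawn square to about 12 N, and was then pressed flat (brake foot fully in, judged from height and force) and released; the neighbours measured unmoved, and I viewed 11 pictures against the limit of 10.

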